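Snap a sensor-cell cap home with the seating tool and put the tool back in its pocket

ROBOT

A 7-joint arm with a two-finger parallel gripper is mounted at the origin on the work surface. World frame = base frame: x ahead of the robot, y to its left, z up, the work surface at z = 0. Lengths are in m, angles in rad, forces in N, time in s.
With the tool pointing down it reaches from about 0.35 to 0.9 m from the base axis. Payload 8.1 kg.
Tool frame: the origin (TCP) lies on the centre line of the jaws, within the pads' length; the fingertips stand arm.tips_ahead ahead of it and the grasp point (between the pads) lies 8 mm behind it (arm.tips_ahead is the distance from the TCP to the fingertips, in m); z points along the fingers, y is the direction in which the jaws open and shut (so a half turn about z gives the same grasp; the last joint's range is limited). The gripper opens to 92 mm and grips with 3 to 60 N. Pads are 19 mm wide; open, the fingers measure 130 mm over their backs; the gripper's body (75 mm by 190 mm) begins 47 mm behind the grasp point.
Start: joints at [1.163, 0.434, 0.025, 1.573, -0.012, 1.134, -0.075], TCP at [0.188, -0.596, 0.238] pointing down, gripper open.
Joint ranges: [-2.62, 2.62], [-0.44, 2.09], [-1.27, 1.32], [0.08, 2.57], [-1.32, 4.46], [0.12, 2], [-2.74, 2.74]. Speed limits (rad/s): [2.22, 2.22, 3.01, 3.01, 3.14, 3.14, 3.14].

INTERFACE

Orientations are given as a rotation vector (axis times angle).
In Python, from cell import arm gives the robot as it stands. The module is installed in compiled form; this text tells all that it offers.
- The arm moves only by the tool jog_arm, never from a script. Its argument "moves" is a list of rows, each an object with "twist": the turn, a rotation vector about the tool's x, y, z in units of 10 degrees (1.0 is 10 degrees), a list of three; "xyz": the shift along the tool's x, y, z in units of 60 mm (1.0 is 60 mm), a list of three; "grip": the closure, from -1 (fully open) to 1 (shut). A call has 1 to 5 rows; each row is the pose to reach, as a shift and turn from the pose commanded when the call began, along the tool's axes at that moment; what a row does not reach only later rows make up. A row lasts 1/8 s, in which the tool goes at most 62.5 mm and 10.7 degrees, less where a joint would pass 70% of its speed; a pose out of reach is approached as far as the arm can. A call with a gripper value outside its range is refused whole. The fingers move at their own pace and stop on an object; "force" is the grip in N (left out, the last holds). Time passes only in rows, so rows that repeat a pose let the fingers close. It gives the time, the measured TCP pose, the force and the opening at its end, in the units of the state.
- arm.observe(): the state, without advancing time (a new reading comes with each control period).
- arm.get_image(name): name is "scene" or "top" or "wrist"; returns the picture (384x512x3 uint8, blue, green, red); there is no depth.
- arm.camera_params(name): a dict with "mtx" (3x3 intrinsics, pixels), "T" (4x4, takes a point from camera to world coordinates); the wrist camera has in their place "T_tool_cam" (4x4, takes a point from camera to tool coordinates, whose origin is the TCP and whose axes are the flange's). Camera axes: x right, y down, z forward; pixel columns grow to the right and rows downward; lengths in m; the calibration is good to about 2 mm. A picture is of the moment at which its call begins: read the wrist's pose just before it. camera_params takes no time and is no camera call.
- arm.sign_off(): hands the job in, once; it reports no verdict.
The state is a dict: "clock": time; "joints": joint angles; "dq": joint speeds; "joint_efforts": joint torques, N m; "position": TCP position; "ee_rot": TCP orientation; "force": force on the tool from outside, world axes, zero at the start; "ft_torque": the same for the moment, N m; "width": opening from 0.0 (shut) to 1.0 (fully open).
Only numpy, scipy, OpenCV 4.12 (cv2) and the standard library are available. Lean on these libraries where they do the work, as an engineer would, in place of code of your own. Each camera call takes 0.05 s, during which the arm holds its last target. There are 200 camera calls.

TASK

One of the two sensor cells has its round cap still standing proud. Fit the cup of the seating tool squarely over that cap, press it straight down until it clicks home with its flange flush on the cell (press with the tool, never with the gripper itself), then stand the tool upright in its own pocket of the storage rack, the one that fits its foot closely, setting it down rather than dropping it. Leave everything else where it is.

Things in the scene. Friction and masses are not known exactly. Their poses are not given: they have to be found in the camera images.
- seating_tool: The seating tool: upright hand tool, 106 mm tall, 0.25 kg nominal. Origin: centre of its underside, z up along the stem. Foot: aluminium cup 44 mm in diameter and 20 mm tall, open below (bore 34 mm, 14 mm deep, rim 5 mm wide). Above it a straight black round stem, 24 mm in diameter, from 20 to 106 mm above the underside: the place to grip. It starts standing on its foot on the bench, in front of the cells (robot side).
- cell_a: The sensor cell whose cap stands proud: fixed cream box 84 x 84 mm, top face 50 mm above the bench, z up. Origin: centre of its underside; the cap is on its vertical centre line. It looks the same as cell_b apart from the cap's height, and the two may have changed places.
- cap_a_seat (a point): Centre of the flange's upper face on the proud cap of cell_a; z up. The cap is a flat aluminium disc (flange) 48 mm in diameter and 4 mm thick with a round boss in its middle, 24 mm in diameter at its foot, tapering to 18 mm at its top, 8 mm tall. The tool's cup goes over the boss and its rim bears on the flange. Home, this point is 54 mm above the bench; proud, 63 mm, with a black rubber skirt showing under the flange.
- cap_a (a joint): How far the cap of cell_a has been pressed down, in m: 0 fully proud, 0.009 home. It slides straight down over an over-centre spring clip: it gives way at about 10 N, resists less and less, springs back up if released in the first 3 mm, and past about 5 mm snaps home by itself, ahead of the tool, and stays; pressing on with up to about 25 N does no harm.
- cell_b: The other sensor cell, same fixed box; its cap is already home (flange on the cell's top). Origin: centre of its underside.
- pocket_mid: The seating tool's own storage block, one of three white blocks side by side on a fixed grey rack on the right of the bench (-y); the three may have changed places. The block is 84 mm (its x) by 90 mm with a 26 mm label strip added on its +x side, 20 mm tall, its top 30 mm above the bench. Round pocket 54 mm in diameter, 14 mm deep. Origin: centre of the pocket, at the block's underside. The strip has a white tag with a black ring.
- pocket_mid_floor (a point): Centre of the floor of that pocket, 16 mm above the bench, z up; the rim is 14 mm higher. A tool standing in its pocket has its underside here.
- pocket_large: The similar empty block with a larger pocket, 72 mm in diameter: not for this tool. Origin: centre of the pocket at the block's underside.
- small_tool: A smaller flat-footed tool, 76 mm tall, foot 30 mm, standing in the third block (pocket 38 mm in diameter). Leave it. Origin: centre of its underside.
- vial: Amber vial with white cap, 28 mm in diameter, 55 mm tall, left of the tool on the robot side. Leave it. Origin: centre of its underside.
- tin: Flat aluminium tin, 60 mm in diameter, 28 mm tall, right of the tool on the robot side. Leave it. Origin: centre of its underside.
- driver: Screwdriver, 160 mm long, lying at the left. Leave it.
- weight: Steel knobbed weight, 38 mm in diameter, 54 mm tall, at the far left beside the cells. Leave it. Origin: centre of its underside.

How it is judged:
On the way:
1. the proud cap is pressed home with the tool's cup squarely over it (tool's underside no more than 9 mm above the flange, within 6 mm of the cap's axis and within 0.1 rad of upright) (value of joint cap_a above 0.0078 m and z of seating_tool in the frame of cap_a_seat below 0.009 m and horizontal distance between seating_tool and cap_a_seat below 0.006 m and angle between the z axis of seating_tool and the z axis of cap_a_seat, either way round below 0.1 rad), for 0.05 s.
At the end, for the whole second after the job is handed in: The cap of cell_a is home (pressed down more than 7.8 of 9 mm) and the seating tool stands upright (within 0.06 rad), at rest on the floor of its own pocket (underside within 3 mm of the floor, anywhere inside the pocket) (value of joint cap_a above 0.0078 m and horizontal distance between seating_tool and pocket_mid_floor below 0.009 m and z of seating_tool in the frame of pocket_mid_floor below 0.003 m and angle between seating_tool's own z axis and vertical below 0.06 rad and linear speed of seating_tool below 0.02 m/s); the robot touches nothing.
It fails at once if the gripper or arm presses on the proud cap or its cell (over 3 N) (contact force between any of the fingers, the arm and cell_a above 3 N).
It fails at once if the tool is let go above its pocket (underside more than 12 mm above the pocket's floor) (horizontal distance between seating_tool and pocket_mid_floor below 0.04 m and z of seating_tool in the frame of pocket_mid_floor above 0.012 m and contact force between the fingers and seating_tool below 0.2 N).
It fails at once if a bystander is moved by more than 30 mm (distance of any of vial, tin, driver, weight, small_tool from where it was at the start of the episode above 0.03 m).
It also fails if it takes over 58 s, if anything falls off the work surface, if the arm or the gripper's body presses on something with over 40 N, if the wrist force passes 120 N, or if a joint passes its speed limit or range.

## Working session

There is one attempt and no reset: what is moved stays moved. The work goes in short steps, Python scripts to look and compute and a tool call to move; the robot and the scene stay as the last step left them, time stands still between calls to the robot, and variables do not carry over. Pictures are saved under pics/ and viewed, about 8 in all and at most 12, crops included, and the job is handed in when it is done.

Besides the shell and the picture viewer there is one more tool, called after "Emit:" as name(argument=value, ...) on one line, values as JSON. jog_arm: Moves the arm, as the interface text tells. Its arguments: {"type":"object","properties":{"moves":{"type":"array","items":{"type":"object","properties":{"twist":{"type":"array","items":{"type":"number"}},"xyz":{"type":"array","items":{"type":"number"}},"grip":{"type":"number"}}}},"force":{"type":"number"}},"required":["moves"]}

```bash
mkdir -p pics; python3 - <<'E'
from cell import arm
import cv2,numpy as np
np.set_printoptions(precision=4,suppress=True)
s=arm.observe();print(s['clock'],s['position'],s['ee_rot'],s['width'],arm.tips_ahead)
for n in('scene','top'):
    cv2.imwrite(f'pics/{n}1.png',arm.get_image(n));p=arm.camera_params(n);print(n,p['mtx'],p['T'])
print(arm.camera_params('wrist'))
E
```

```text
0.0 [ 0.1874 -0.5957  0.2369] [-3.1037 -0.4765  0.0006] 1.0018884195751747 0.011
scene [[406.5083   0.     258.4417]
 [  0.     406.5083 192.6239]
 [  0.       0.       1.    ]] [[ 0.779   0.4685 -0.4167  0.917 ]
 [ 0.6267 -0.561   0.5409 -0.5102]
 [ 0.0196 -0.6825 -0.7307  0.7664]
 [ 0.      0.      0.      1.    ]]
top [[390.7941   0.     254.4301]
 [  0.     390.7941 195.3154]
 [  0.       0.       1.    ]] [[ 0.0172 -0.9933  0.1141  0.4021]
 [-0.9995 -0.0141  0.0278  0.0061]
 [-0.026  -0.1145 -0.9931  1.172 ]
 [ 0.      0.      0.      1.    ]]
{'mtx': array([[327.1532,   0.    , 254.9683],
       [  0.    , 327.1532, 190.6825],
       [  0.    ,   0.    ,   1.    ]]), 'T_tool_cam': array([[ 0.0008, -0.9558, -0.294 ,  0.0801],
       [ 1.    ,  0.0005,  0.0011, -0.0001],
       [-0.0009, -0.294 ,  0.9558, -0.1468],
       [ 0.    ,  0.    ,  0.    ,  1.    ]])}
```

View pics/top1.png

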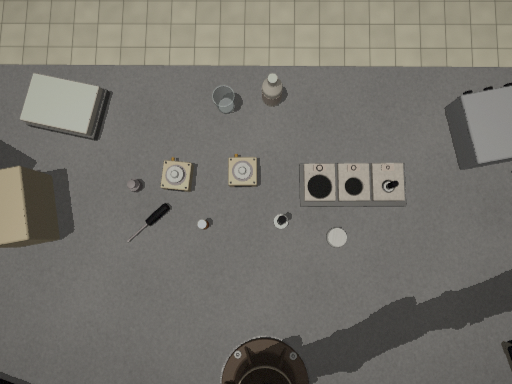

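View pics/scene1.png

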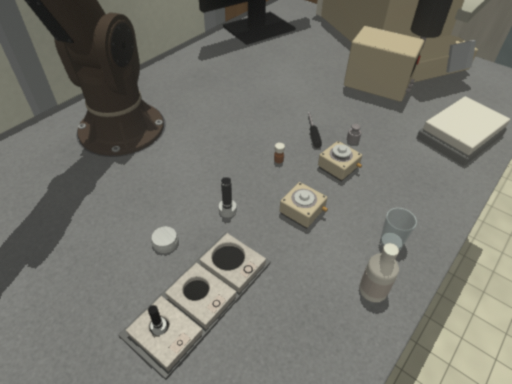

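The top view shows the cells at (176,175) and (242,171), the tool at (281,221), the vial at (202,225) and the tin at (337,237). The pockets are large (320,186), mid (354,186) and small (388,186). I'll enlarge the cells to see which cap is proud.

```bash
cat > h.py <<'E'
import numpy as np,cv2
from cell import arm
from scipy.spatial.transform import Rotation as R
np.set_printoptions(precision=4,suppress=True)
def camT(n):
    p=arm.camera_params(n)
    if n!='wrist': return p['mtx'],np.array(p['T'])
    s=arm.observe();T=np.eye(4);T[:3,:3]=R.from_rotvec(s['ee_rot']).as_matrix();T[:3,3]=s['position']
    return p['mtx'],T@p['T_tool_cam']
def ray(K,T,uv,z):
    d=T[:3,:3]@np.linalg.solve(K,[uv[0],uv[1],1]);return T[:3,3]+d*(z-T[2,3])/d[2]
def proj(K,T,P):
    c=(np.linalg.inv(T)@np.append(P,1))[:3];return (K@c/c[2])[:2]
E
python3 - <<'E'
from h import *
K,T=camT('top')
for n,uv,z in [('cellL',(176,175),.06),('cellR',(242,171),.06),('toolfoot',(281,222),.02),('tooltop',(283,219),.106),('large',(320,186),.03),('mid',(354,186),.03),('small',(388,186),.03),('vial',(202,225),.055),('tin',(337,237),.028)]: print(n,ray(K,T,uv,z))
s=cv2.imread('pics/scene1.png');t=cv2.imread('pics/top1.png')
a=cv2.resize(s[135:235,265:375],(440,400),interpolation=3)
b=cv2.resize(t[145:245,150:300],(600,400),interpolation=3)[:,:340]
b=cv2.resize(t[150:235,155:245],(360,400),interpolation=3)
cv2.imwrite('pics/c.png',np.hstack([a,b]))
E
```

```text
cellL [0.5858 0.2655 0.06  ]
cellR [0.6    0.0743 0.06  ]
toolfoot [ 0.4565 -0.0412  0.02  ]
tooltop [ 0.4607 -0.043   0.106 ]
large [ 0.5635 -0.1542  0.03  ]
mid [ 0.5649 -0.2534  0.03  ]
small [ 0.5662 -0.3522  0.03  ]
vial [0.4427 0.186  0.055 ]
tin [ 0.4154 -0.2032  0.028 ]
```

View pics/c.png

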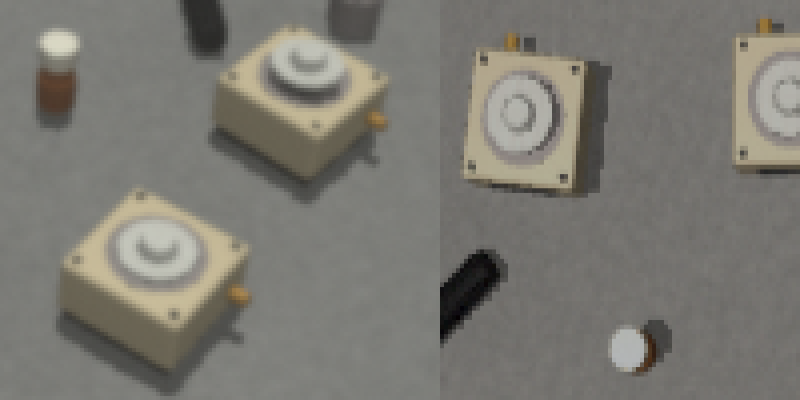

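The right-hand crop shows the left cell (top pixel 176,175; y≈0.265) with a proud cap over a dark gap. The right cell's cap is flush. Moving above the tool.

```bash
cat >> h.py <<'E'
def delta(target,yaw=None):
    s=arm.observe();M=R.from_rotvec(s['ee_rot']).as_matrix();d=M.T@(np.array(target)-s['position'])
    print('t',s['clock'],'pos',np.array(s['position']),'z',M[:,2],'x',M[:,0],'F',np.array(s['force']),'w',s['width'])
    print('units',d/.06,'level twist/10deg',np.degrees(M.T@np.cross(M[:,2],[0,0,-1]))/10)
E
python3 -c "
from h import *
delta([.457,-.042,.237])"
```

```text
t 0.1 pos [ 0.1874 -0.5958  0.237 ] z [-0.0005  0.0013 -1.    ] x [ 0.9539  0.3    -0.0001] F [-0.1417 -0.3592  0.6174] w 1.000977673888765
units [ 7.0558 -7.4568  0.0101] level twist/10deg [-0.008   0.0007 -0.    ]
```

Emit:
jog_arm(moves=[{"xyz": [0.7, -0.74, 0], "twist": [0, 0, 0], "grip": -1}, {"xyz": [1.4, -1.48, 0], "twist": [0, 0, 0], "grip": -1}, {"xyz": [2.1, -2.22, 0], "twist": [0, 0, 0], "grip": -1}, {"xyz": [2.8, -2.96, 0], "twist": [0, 0, 0], "grip": -1}, {"xyz": [3.5, -3.7, 0], "twist": [0, 0, 0], "grip": -1}], force=25)

```text
clock: 0.72
position: [0.3217, -0.3195, 0.2376]
ee_rot: [3.105, 0.477, -0.0]
force: [1.3, -0.6, -0.1]
width: 0.999
```

Emit:
jog_arm(moves=[{"xyz": [0.7, -0.74, 0], "twist": [0, 0, 0], "grip": -1}, {"xyz": [1.4, -1.48, 0], "twist": [0, 0, 0], "grip": -1}, {"xyz": [2.1, -2.22, 0], "twist": [0, 0, 0], "grip": -1}, {"xyz": [2.8, -2.96, 0], "twist": [0, 0, 0], "grip": -1}, {"xyz": [3.5, -3.7, 0], "twist": [0, 0, 0], "grip": -1}])

```text
clock: 1.35
position: [0.4554, -0.045, 0.2377]
ee_rot: [3.105, 0.476, 0.0]
force: [-0.1, -1.2, -0.5]
width: 0.998
```

```bash
python3 - <<'E'
from h import *
delta([.457,-.042,.237])
K,T=camT('wrist')
cv2.imwrite('pics/w1.png',arm.get_image('wrist'))
for z in(0,.02,.106):print(z,proj(K,T,[.457,-.042,z]))
np.save('w1.npy',T)
E
```

```text
t 1.35 pos [ 0.4554 -0.045   0.2377] z [ 0.0001 -0.0003 -1.    ] x [0.9541 0.2996 0.    ] F [-0.0747 -1.2018 -0.5051] w 0.9984972340602991
units [ 0.0408 -0.039   0.0118] level twist/10deg [ 0.0018 -0.0001  0.    ]
0 [252.6709 158.1485]
0.02 [252.5739 161.6555]
0.106 [252.0104 182.0218]
```

View pics/w1.png

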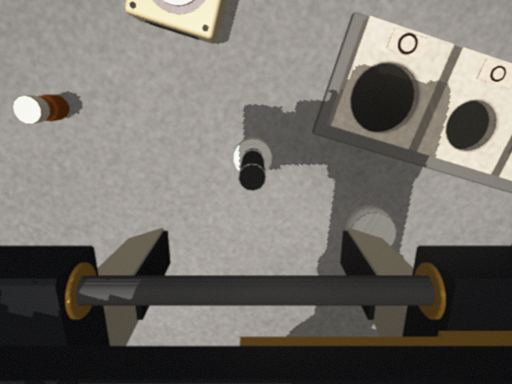

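The wrist view shows the tool's cup at about (252,157) and its stem top at (252,177). The mid pocket is at (470,125).

```bash
python3 - <<'E'
from h import *
K=arm.camera_params('wrist')['mtx'];T=np.load('w1.npy')
print(ray(K,T,(252,157),.02),ray(K,T,(252,177),.106))
print('mid',ray(K,T,(470,125),.03),'large',ray(K,T,(383,97),.03))
im=cv2.imread('pics/w1.png');g=cv2.cvtColor(im,6)
# stem top: dark blob
m=(g[120:200,225:285]<45).astype(np.uint8);n,l,st,c=cv2.connectedComponentsWithStats(m);print(st[1:],c[1:]+[225,120])
cv2.imwrite('pics/w1c.png',cv2.resize(im[125:205,212:292],(560,560),interpolation=3))
delta([.462,-.043,.062])
E
```

```text
[ 0.4619 -0.0398  0.02  ] [ 0.4614 -0.0406  0.106 ]
mid [ 0.5669 -0.2511  0.03  ] large [ 0.5654 -0.1506  0.03  ]
[[ 17  31  22  17 220]
 [ 15  45  25  25 466]] [[252.4636 158.4   ]
 [251.7082 176.9292]]
t 1.4 pos [ 0.4585 -0.0363  0.2382] z [ 0.0032  0.0044 -1.    ] x [0.9515 0.3076 0.0044] F [4.6901 7.0909 1.3154] w 1.0022142774594112
units [0.0083 0.1328 2.9364] level twist/10deg [-0.0181 -0.025  -0.    ]
```

View pics/w1c.png

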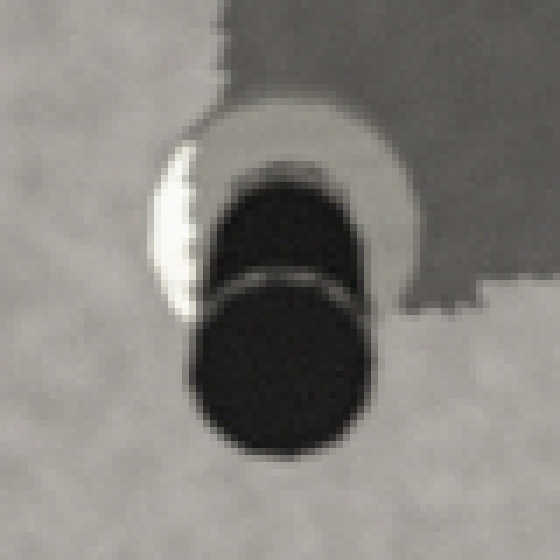

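Emit:
jog_arm(moves=[{"xyz": [0.13, -0.06, 0.8], "twist": [0, 0, 0], "grip": -1}, {"xyz": [0.13, -0.06, 1.6], "twist": [0, 0, 0], "grip": -1}, {"xyz": [0.13, -0.06, 2.3], "twist": [0, 0, 0], "grip": -1}, {"xyz": [0.13, -0.06, 2.7], "twist": [0, 0, 0], "grip": -1}, {"xyz": [0.13, -0.06, 2.92], "twist": [0, 0, 0], "grip": -1}])

```text
clock: 2.02
position: [0.4604, -0.0411, 0.0612]
ee_rot: [-3.105, -0.477, 0.003]
force: [0.5, 0.2, -0.0]
width: 0.998
```

Emit:
jog_arm(moves=[{"xyz": [0, 0, 0], "twist": [0, 0, 0], "grip": -1}, {"xyz": [0, 0, 0], "twist": [0, 0, 0], "grip": -1}, {"xyz": [0, 0, 0], "twist": [0, 0, 0], "grip": -1}])

```text
clock: 2.4
position: [0.462, -0.041, 0.0634]
ee_rot: [3.105, 0.476, 0.003]
force: [-0.0, 0.3, 0.1]
width: 1.005
```

```bash
python3 - <<'E'
from h import *
delta([.4615,-.0402,.062])
K,T=camT('wrist');np.save('w2.npy',T)
cv2.imwrite('pics/w2.png',arm.get_image('wrist'))
E
```

```text
t 2.4 pos [ 0.462  -0.041   0.0634] z [ 0.0018 -0.0002 -1.    ] x [0.954  0.2998 0.0016] F [-0.0353  0.322   0.134 ] w 1.0051647534574046
units [-0.0042 -0.0152  0.0239] level twist/10deg [ 0.0042 -0.0093 -0.    ]
```

View pics/w2.png

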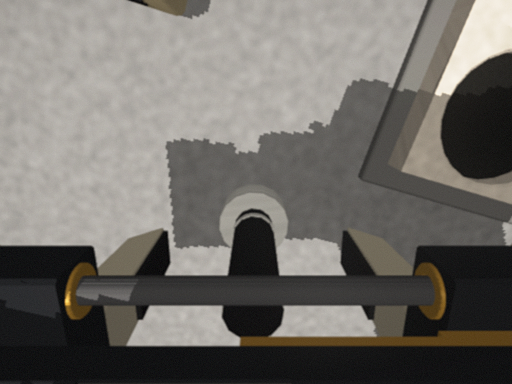

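The stem (about 252) sits centred between the jaws, and the cup is at (253,220). Closing.

Emit:
jog_arm(moves=[{"xyz": [0, 0, 0], "twist": [0, 0, 0], "grip": 1}, {"xyz": [0, 0, 0], "twist": [0, 0, 0], "grip": 1}, {"xyz": [0, 0, 0], "twist": [0, 0, 0], "grip": 1}, {"xyz": [0, 0, 0], "twist": [0, 0, 0], "grip": 1}, {"xyz": [0, 0, 0], "twist": [0, 0, 0], "grip": 1}], force=45)

```text
clock: 3.08
position: [0.4613, -0.0409, 0.0625]
ee_rot: [3.105, 0.477, -0.0]
force: [0.6, -0.2, -0.9]
width: 0.507
```

Emit:
jog_arm(moves=[{"xyz": [0, 0, 0], "twist": [0, 0, 0], "grip": 1}, {"xyz": [0, 0, -0.5], "twist": [0, 0, 0], "grip": 1}, {"xyz": [0, 0, -1.2], "twist": [0, 0, 0], "grip": 1}, {"xyz": [0, 0, -1.8], "twist": [0, 0, 0], "grip": 1}, {"xyz": [0, 0, -2.0], "twist": [0, 0, 0], "grip": 1}])

```text
clock: 3.7
position: [0.4622, -0.0409, 0.1842]
ee_rot: [3.104, 0.476, 0.004]
force: [0.1, -0.6, -2.8]
width: 0.247
```

```bash
python3 - <<'E'
from h import *
delta([.5858,.2655,.182])
K,T=camT('wrist');im=arm.get_image('wrist');cv2.imwrite('pics/w3.png',im)
s=arm.observe();M=R.from_rotvec(s['ee_rot']).as_matrix()
# predicted cup ring (tool z=20mm) if axis passes through TCP, underside 63mm below
for h,r in((.020,.022),(0,.022)):
    c=np.array(s['position'])+M[:,2]*(.0625-h)
    q=np.array([proj(K,T,c+r*(M[:,0]*np.cos(a)+M[:,1]*np.sin(a))) for a in np.linspace(0,6.28,60)])
    cv2.polylines(im,[np.round(q*8).astype(np.int32)],True,(0,0,255) if h else (0,255,0),1,8,3)
cv2.imwrite('pics/w3o.png',cv2.resize(im[120:350,110:400],None,fx=2.5,fy=2.5,interpolation=3))
E
```

```text
t 3.7 pos [ 0.4622 -0.0409  0.1842] z [ 0.0029 -0.0004 -1.    ] x [0.954  0.2999 0.0027] F [ 0.1147 -0.5579 -2.8258] w 0.24749178917298126
units [ 3.4967 -4.2536  0.0406] level twist/10deg [ 0.007  -0.0154  0.    ]
```

View pics/w3o.png

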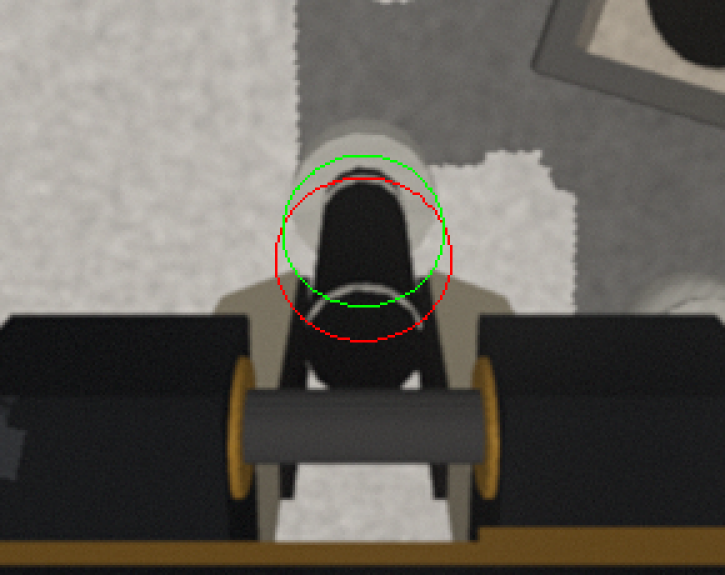

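The fingers were still closing when I lifted. The tool slipped and is now held by its top: the scale of the cup and stem puts its underside about 108 mm below the TCP instead of 62 mm. I'll set it back down and regrip.

Emit:
jog_arm(moves=[{"xyz": [0, 0, 0.4], "twist": [0, 0, 0], "grip": 1}, {"xyz": [0, 0, 0.8], "twist": [0, 0, 0], "grip": 1}, {"xyz": [0, 0, 1.0], "twist": [0, 0, 0], "grip": 1}, {"xyz": [0, 0, 1.1], "twist": [0, 0, 0], "grip": 1}, {"xyz": [0, 0, 1.1], "twist": [0, 0, 0], "grip": 1}])

```text
clock: 4.38
position: [0.4612, -0.0408, 0.1163]
ee_rot: [-3.105, -0.477, 0.001]
force: [0.4, 0.5, -1.1]
width: 0.247
```

Emit:
jog_arm(moves=[{"xyz": [0, 0, 0.05], "twist": [0, 0, 0], "grip": 1}, {"xyz": [0, 0, 0.05], "twist": [0, 0, 0], "grip": 1}])

```text
clock: 4.62
position: [0.4615, -0.0409, 0.1138]
ee_rot: [3.105, 0.477, 0.001]
force: [-0.4, 0.3, -1.5]
width: 0.247
```

Emit:
jog_arm(moves=[{"xyz": [0, 0, 0.04], "twist": [0, 0, 0], "grip": 1}, {"xyz": [0, 0, 0.04], "twist": [0, 0, 0], "grip": 1}])

```text
clock: 4.88
position: [0.4613, -0.0409, 0.1111]
ee_rot: [3.105, 0.477, -0.0]
force: [-0.6, -0.9, -1.2]
width: 0.248
```

Emit:
jog_arm(moves=[{"xyz": [0, 0, 0.04], "twist": [0, 0, 0], "grip": 1}, {"xyz": [0, 0, 0.04], "twist": [0, 0, 0], "grip": 1}])

```text
clock: 5.12
position: [0.4612, -0.0409, 0.1086]
ee_rot: [-3.105, -0.477, 0.001]
force: [0.1, 0.0, -1.9]
width: 0.247
```

```bash
python3 - <<'E'
from h import *
delta([.4615,-.041,.062])
K,T=camT('wrist');im=arm.get_image('wrist');cv2.imwrite('pics/w4.png',im)
cv2.imwrite('pics/w4c.png',cv2.resize(im[120:350,110:400],None,fx=2,fy=2))
E
```

```text
t 5.125 pos [ 0.4612 -0.0409  0.1086] z [-0.0003 -0.     -1.    ] x [ 0.9539  0.3    -0.0003] F [ 0.1115  0.0266 -1.8957] w 0.24732133979678184
units [0.0042 0.0031 0.7759] level twist/10deg [-0.0004  0.0019 -0.    ]
```

View pics/w4c.png

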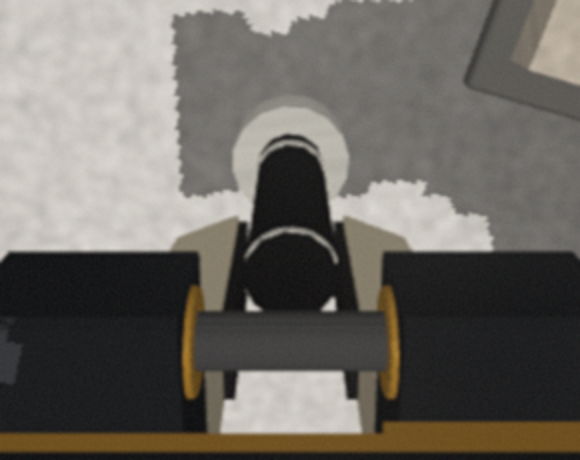

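The tool still hangs close to upright, and the force still reads its weight. Lowering further.

Emit:
jog_arm(moves=[{"xyz": [0, 0, 0.04], "twist": [0, 0, 0], "grip": 1}, {"xyz": [0, 0, 0.04], "twist": [0, 0, 0], "grip": 1}])

```text
clock: 5.42
position: [0.4612, -0.0409, 0.1061]
ee_rot: [-3.105, -0.477, 0.001]
force: [-0.4, 0.5, -1.5]
width: 0.25
```

Emit:
jog_arm(moves=[{"xyz": [0, 0, 0.04], "twist": [0, 0, 0], "grip": 1}, {"xyz": [0, 0, 0.04], "twist": [0, 0, 0], "grip": 1}])

```text
clock: 5.68
position: [0.4612, -0.0409, 0.1037]
ee_rot: [-3.105, -0.477, 0.001]
force: [-0.5, 0.1, -1.4]
width: 0.249
```

Emit:
jog_arm(moves=[{"xyz": [0, 0, 0.04], "twist": [0, 0, 0], "grip": 1}, {"xyz": [0, 0, 0.04], "twist": [0, 0, 0], "grip": 1}])

```text
clock: 5.92
position: [0.4621, -0.0407, 0.1024]
ee_rot: [3.105, 0.477, 0.003]
force: [-3.6, 0.7, 10.9]
width: 0.249
```

Contact, at +11 N. Opening, lowering 39 mm and regripping with enough rows to close.

Emit:
jog_arm(moves=[{"xyz": [0, 0, -0.02], "twist": [0, 0, 0], "grip": -0.3}, {"xyz": [0, 0, -0.02], "twist": [0, 0, 0], "grip": -0.3}, {"xyz": [0, 0, -0.02], "twist": [0, 0, 0], "grip": -0.3}, {"xyz": [0, 0, 0.3], "twist": [0, 0, 0], "grip": -0.3}, {"xyz": [0, 0, 0.65], "twist": [0, 0, 0], "grip": -0.3}])

```text
clock: 6.55
position: [0.4617, -0.041, 0.0622]
ee_rot: [3.105, 0.476, 0.001]
force: [0.3, -0.1, 0.8]
width: 0.647
```

Emit:
jog_arm(moves=[{"xyz": [0, 0, 0], "twist": [0, 0, 0], "grip": 1}, {"xyz": [0, 0, 0], "twist": [0, 0, 0], "grip": 1}, {"xyz": [0, 0, 0], "twist": [0, 0, 0], "grip": 1}, {"xyz": [0, 0, 0], "twist": [0, 0, 0], "grip": 1}, {"xyz": [0, 0, 0], "twist": [0, 0, 0], "grip": 1}])

```text
clock: 7.18
position: [0.4617, -0.0409, 0.063]
ee_rot: [3.105, 0.477, 0.001]
force: [-0.6, -0.4, 6.3]
width: 0.254
```

Emit:
jog_arm(moves=[{"xyz": [0, 0, 0], "twist": [0, 0, 0], "grip": 1}, {"xyz": [0, 0, 0], "twist": [0, 0, 0], "grip": 1}, {"xyz": [0, 0, 0], "twist": [0, 0, 0], "grip": 1}])

```text
clock: 7.55
position: [0.4617, -0.0409, 0.063]
ee_rot: [3.105, 0.477, 0.001]
force: [-1.4, 0.4, 5.5]
width: 0.255
```

Emit:
jog_arm(moves=[{"xyz": [0, 0, -0.4], "twist": [0, 0, 0], "grip": 1}, {"xyz": [0, 0, -1.0], "twist": [0, 0, 0], "grip": 1}, {"xyz": [0, 0, -1.7], "twist": [0, 0, 0], "grip": 1}, {"xyz": [0, 0, -2.1], "twist": [0, 0, 0], "grip": 1}, {"xyz": [0, 0, -2.1], "twist": [0, 0, 0], "grip": 1}])

```text
clock: 8.18
position: [0.4622, -0.041, 0.1898]
ee_rot: [3.104, 0.476, 0.005]
force: [0.0, 0.8, -2.2]
width: 0.258
```

```bash
python3 - <<'E'
from h import *
delta([.519,.2445,.188])
E
```

```text
t 8.175 pos [ 0.4622 -0.041   0.1898] z [ 0.0032 -0.0005 -1.    ] x [0.954  0.2997 0.003 ] F [ 0.0241  0.8285 -2.1889] w 0.25756005387942643
units [ 2.3283 -4.2554  0.0316] level twist/10deg [ 0.0081 -0.017  -0.    ]
```

Emit:
jog_arm(moves=[{"xyz": [0.4, -0.7, 0], "twist": [0, 0, 0], "grip": 1}, {"xyz": [0.9, -1.6, 0], "twist": [0, 0, 0], "grip": 1}, {"xyz": [1.4, -2.5, 0], "twist": [0, 0, 0], "grip": 1}, {"xyz": [1.9, -3.4, 0], "twist": [0, 0, 0], "grip": 1}, {"xyz": [2.3, -4.2, 0], "twist": [0, 0, 0], "grip": 1}])

```text
clock: 8.8
position: [0.5169, 0.2429, 0.1866]
ee_rot: [3.105, 0.478, -0.003]
force: [0.9, -0.7, -1.3]
width: 0.256
```

Emit:
jog_arm(moves=[{"xyz": [0, 0, 0], "twist": [0, 0, 0], "grip": 1}, {"xyz": [0, 0, 0], "twist": [0, 0, 0], "grip": 1}, {"xyz": [0, 0, 0], "twist": [0, 0, 0], "grip": 1}, {"xyz": [0, 0, 0], "twist": [0, 0, 0], "grip": 1}])

```text
clock: 9.3
position: [0.5175, 0.2395, 0.1884]
ee_rot: [3.105, 0.474, -0.0]
force: [0.4, -0.1, -1.5]
width: 0.257
```

```bash
python3 - <<'E'
from h import *
delta([.586,.2655,.188])
K,T=camT('wrist');np.save('w5.npy',T);s=arm.observe();M=R.from_rotvec(s['ee_rot']).as_matrix()
im=arm.get_image('wrist');cv2.imwrite('pics/w5.png',im);o=im.copy()
def ring(c,r,col):
    q=np.array([proj(K,T,c+r*np.array([np.cos(a),np.sin(a),0])) for a in np.linspace(0,6.28,80)])
    cv2.polylines(o,[np.round(q*8).astype(np.int32)],True,col,1,8,3)
ring(np.array([.586,.2655,.063]),.024,(0,0,255));ring(np.array([.586,.2655,.071]),.009,(0,0,255))
p=np.array(s['position'])
ring(p+M[:,2]*.043,.022,(0,255,0));ring(p+M[:,2]*.063,.022,(255,0,0))
cv2.imwrite('pics/w5o.png',cv2.resize(o[0:300,100:420],None,fx=2,fy=2,interpolation=3))
E
```

```text
t 9.3 pos [0.5175 0.2395 0.1884] z [-0.0001 -0.0007 -1.    ] x [ 0.9545  0.2982 -0.0002] F [ 0.3962 -0.1252 -1.4793] w 0.25737308698912365
units [ 1.2182 -0.0735  0.006 ] level twist/10deg [0.0035 0.0014 0.    ]
```

View pics/w5o.png

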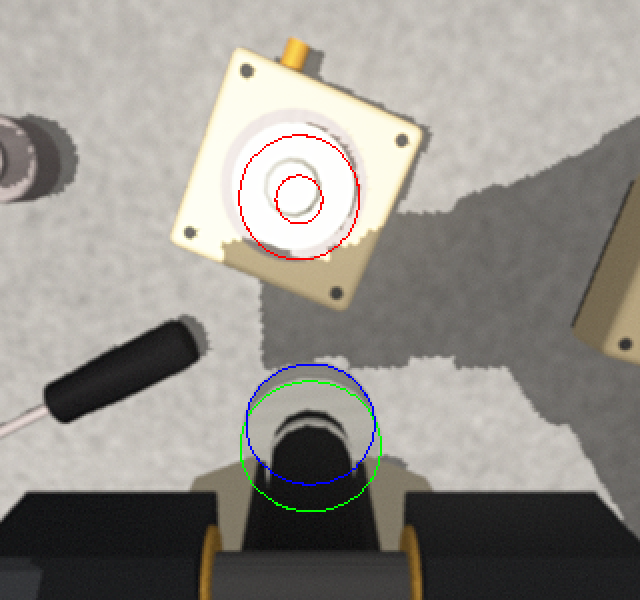

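The predicted cup rings match the seen cup. The cap's real centre, around (295,186) in the crop, lies a few mm up and left of my estimate. Refining it.

```bash
python3 - <<'E'
from h import *
from scipy.optimize import least_squares
K=arm.camera_params('wrist')['mtx'];T=np.load('w5.npy')
im=cv2.imread('pics/w5.png')
b=im[...,0].astype(float)
c=np.array([.588,.267,.063]);u0=proj(K,T,c)
cl=cv2.resize(im[50:140,200:295],None,fx=7,fy=7,interpolation=3)
# gradient-based radial edge search of flange circle
g=cv2.GaussianBlur(cv2.resize(b,None,fx=1,fy=1),(3,3),0)
def score(xy,r,z):
    a=np.linspace(0,2*np.pi,120,endpoint=False);v=0;out=[]
    for s in(-.0015,.0015):
        q=np.array([proj(K,T,[xy[0]+(r+s)*np.cos(t),xy[1]+(r+s)*np.sin(t),z]) for t in a]).astype(np.float32)
        out.append(cv2.remap(g.astype(np.float32),q[:,0],q[:,1],1).ravel())
    return np.clip(out[0]-out[1],-20,20).mean()
X=np.arange(.578,.602,.001);Y=np.arange(.256,.278,.001)
for r,z in((.024,.063),(.024,.061)):
    S=np.array([[score((x,y),r,z) for y in Y] for x in X]);i=np.unravel_index(S.argmax(),S.shape);print(r,X[i[0]],Y[i[1]],S.max())
q=np.array([proj(K,T,[X[i[0]]+.024*np.cos(t),Y[i[1]]+.024*np.sin(t),.063]) for t in np.linspace(0,6.28,40)])
h=(cl.astype(float)-150)*2.4;h=np.clip(h,0,255).astype(np.uint8)
for p in (q-[200,50]+.5)*7: cv2.circle(h,tuple(int(k) for k in p),2,(0,0,255),-1)
cv2.imwrite('pics/w5b.png',h)
E
```

```text
0.024 0.589 0.27 19.972822
0.024 0.589 0.27 19.999056
```

View pics/w5b.png

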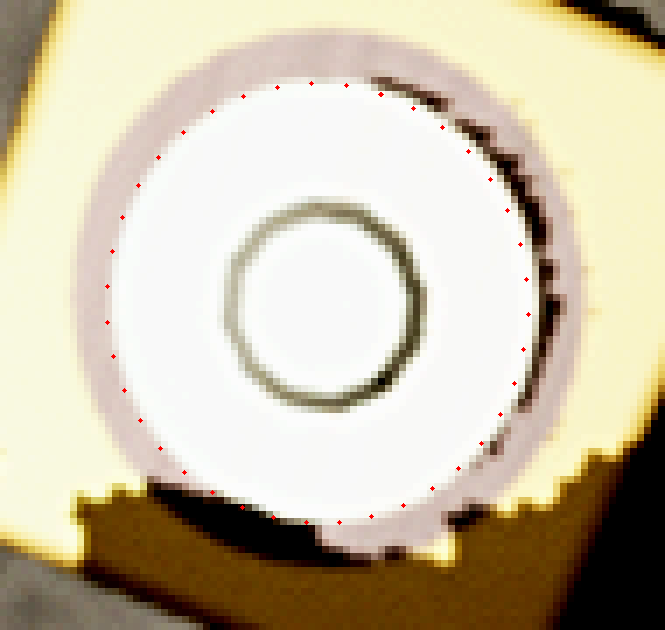

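The fitted circle lies on the flange edge. That puts the cap at (0.589, 0.2695).

```bash
python3 - <<'E'
from h import *
delta([.589,.2694,.150])
E
```

```text
t 9.35 pos [0.5176 0.2397 0.1885] z [ 0.0002 -0.0004 -1.    ] x [0.9544 0.2984 0.    ] F [ 0.0129  0.3132 -1.291 ] w 0.2568937434339029
units [ 1.2833 -0.117   0.6419] level twist/10deg [ 0.0027 -0.0002 -0.    ]
```

Emit:
jog_arm(moves=[{"xyz": [0.5, -0.05, 0], "twist": [0, 0, 0], "grip": 1}, {"xyz": [1.0, -0.1, 0], "twist": [0, 0, 0], "grip": 1}, {"xyz": [1.28, -0.12, 0.2], "twist": [0, 0, 0], "grip": 1}, {"xyz": [1.28, -0.12, 0.5], "twist": [0, 0, 0], "grip": 1}, {"xyz": [1.28, -0.12, 0.64], "twist": [0, 0, 0], "grip": 1}])

```text
clock: 9.98
position: [0.5867, 0.2697, 0.1477]
ee_rot: [3.104, 0.477, -0.006]
force: [0.5, -0.7, -2.4]
width: 0.255
```

Emit:
jog_arm(moves=[{"xyz": [0, 0, 0], "twist": [0, 0, 0], "grip": 1}, {"xyz": [0, 0, 0], "twist": [0, 0, 0], "grip": 1}, {"xyz": [0, 0, 0], "twist": [0, 0, 0], "grip": 1}, {"xyz": [0, 0, 0], "twist": [0, 0, 0], "grip": 1}])

```text
clock: 10.48
position: [0.5886, 0.2709, 0.1506]
ee_rot: [-3.105, -0.477, -0.001]
force: [0.5, 0.2, -2.1]
width: 0.254
```

```bash
python3 - <<'E'
from h import *
delta([.589,.2694,.128])
K,T=camT('wrist');s=arm.observe();M=R.from_rotvec(s['ee_rot']).as_matrix()
im=arm.get_image('wrist');o=im.copy()
def ring(c,r,col):
    q=np.array([proj(K,T,c+r*np.array([np.cos(a),np.sin(a),0])) for a in np.linspace(0,6.28,80)])
    cv2.polylines(o,[np.round(q*8).astype(np.int32)],True,col,1,8,3)
ring(np.array([.589,.2694,.063]),.024,(0,0,255))
p=np.array(s['position']);ring(p+M[:,2]*.043,.022,(0,255,0))
cv2.imwrite('pics/w6.png',cv2.resize(o[100:300,140:380],None,fx=2.5,fy=2.5,interpolation=3))
E
```

```text
t 10.475 pos [0.5886 0.2709 0.1506] z [ 0.0007  0.0003 -1.    ] x [0.9539 0.3    0.0008] F [ 0.4602  0.2272 -2.1493] w 0.25357539171740434
units [-0.0019  0.0257  0.3769] level twist/10deg [-0.0001 -0.0045 -0.    ]
```

View pics/w6.png

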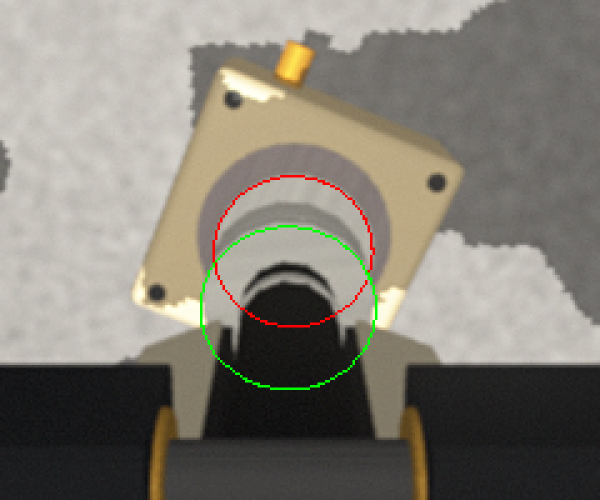

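The red ring sits on the flange and the green one on the cup, so they are coaxial to within about 1.5 mm. Correcting that and lowering gently.

Emit:
jog_arm(moves=[{"xyz": [0, 0.025, 0.1], "twist": [0, 0, 0], "grip": 1}, {"xyz": [0, 0.025, 0.2], "twist": [0, 0, 0], "grip": 1}, {"xyz": [0, 0.025, 0.3], "twist": [0, 0, 0], "grip": 1}, {"xyz": [0, 0.025, 0.38], "twist": [0, 0, 0], "grip": 1}, {"xyz": [0, 0.025, 0.38], "twist": [0, 0, 0], "grip": 1}])

```text
clock: 11.15
position: [0.5888, 0.2693, 0.1269]
ee_rot: [3.105, 0.477, -0.001]
force: [-0.5, 0.2, -1.5]
width: 0.253
```

Emit:
jog_arm(moves=[{"xyz": [0, 0, 0.04], "twist": [0, 0, 0], "grip": 1}, {"xyz": [0, 0, 0.04], "twist": [0, 0, 0], "grip": 1}])

```text
clock: 11.4
position: [0.5892, 0.2696, 0.1258]
ee_rot: [-3.105, -0.477, -0.001]
force: [-2.9, -0.6, 6.0]
width: 0.259
```

Emit:
jog_arm(moves=[{"xyz": [0, 0, 0.03], "twist": [0, 0, 0], "grip": 1}, {"xyz": [0, 0, 0.03], "twist": [0, 0, 0], "grip": 1}])

```text
clock: 11.65
position: [0.5892, 0.2697, 0.1241]
ee_rot: [-3.105, -0.477, -0.002]
force: [-1.5, -1.7, 5.4]
width: 0.256
```

Contact came at 0.126, the flange height expected, so the boss is inside the cup. Pressing on.

Emit:
jog_arm(moves=[{"xyz": [0, 0, 0.03], "twist": [0, 0, 0], "grip": 1}, {"xyz": [0, 0, 0.06], "twist": [0, 0, 0], "grip": 1}, {"xyz": [0, 0, 0.08], "twist": [0, 0, 0], "grip": 1}])

```text
clock: 12.02
position: [0.5889, 0.2693, 0.118]
ee_rot: [3.105, 0.477, -0.0]
force: [-0.4, -0.5, -1.8]
width: 0.255
```

Emit:
jog_arm(moves=[{"xyz": [0, 0, 0.02], "twist": [0, 0, 0], "grip": 1}, {"xyz": [0, 0, 0.04], "twist": [0, 0, 0], "grip": 1}])

```text
clock: 12.28
position: [0.5892, 0.2694, 0.117]
ee_rot: [3.105, 0.477, 0.001]
force: [-5.1, -2.9, 16.1]
width: 0.253
```

The force dropped as the cap snapped, then firm contact at 0.117 (flange at 54 mm), 16 N: the cap is home. Lifting and travelling to a standoff at the mid pocket.

Emit:
jog_arm(moves=[{"xyz": [0, 0, 0], "twist": [0, 0, 0], "grip": 1}, {"xyz": [0, 0, -0.15], "twist": [0, 0, 0], "grip": 1}, {"xyz": [0, 0, -0.5], "twist": [0, 0, 0], "grip": 1}, {"xyz": [0, 0, -1.0], "twist": [0, 0, 0], "grip": 1}, {"xyz": [0, 0, -1.2], "twist": [0, 0, 0], "grip": 1}])

```text
clock: 12.9
position: [0.5897, 0.27, 0.1898]
ee_rot: [-3.104, -0.477, -0.004]
force: [-0.6, 0.8, -2.1]
width: 0.254
```

Emit:
jog_arm(moves=[{"xyz": [-0.3, 0.6, 0], "twist": [0, 0, 0], "grip": 1}, {"xyz": [-0.7, 1.4, 0], "twist": [0, 0, 0], "grip": 1}, {"xyz": [-1.1, 2.2, 0], "twist": [0, 0, 0], "grip": 1}, {"xyz": [-1.5, 3.0, 0], "twist": [0, 0, 0], "grip": 1}, {"xyz": [-1.9, 3.8, 0], "twist": [0, 0, 0], "grip": 1}])

```text
clock: 13.52
position: [0.548, 0.0159, 0.1875]
ee_rot: [3.105, 0.477, -0.001]
force: [0.9, -0.8, -2.3]
width: 0.255
```

Emit:
jog_arm(moves=[{"xyz": [-0.4, 0.8, 0], "twist": [0, 0, 0], "grip": 1}, {"xyz": [-0.8, 1.6, 0], "twist": [0, 0, 0], "grip": 1}, {"xyz": [-1.2, 2.4, 0], "twist": [0, 0, 0], "grip": 1}, {"xyz": [-1.6, 3.2, 0], "twist": [0, 0, 0], "grip": 1}, {"xyz": [-2.0, 4.0, 0], "twist": [0, 0, 0], "grip": 1}])

```text
clock: 14.15
position: [0.5055, -0.2489, 0.1876]
ee_rot: [-3.105, -0.477, 0.0]
force: [1.4, -0.1, -1.2]
width: 0.257
```

Emit:
jog_arm(moves=[{"xyz": [-0.1, 0.2, 0], "twist": [0, 0, 0], "grip": 1}, {"xyz": [-0.2, 0.35, 0], "twist": [0, 0, 0], "grip": 1}, {"xyz": [-0.2, 0.35, 0], "twist": [0, 0, 0], "grip": 1}, {"xyz": [-0.2, 0.35, 0], "twist": [0, 0, 0], "grip": 1}, {"xyz": [-0.2, 0.35, 0], "twist": [0, 0, 0], "grip": 1}])

```text
clock: 14.78
position: [0.5014, -0.2697, 0.188]
ee_rot: [-3.105, -0.48, -0.0]
force: [0.4, 0.1, -2.4]
width: 0.253
```

```bash
cat >p.py <<'E'
from h import *
delta([.567,-.251,.188])
K,T=camT('wrist');np.save('w7.npy',T)
im=arm.get_image('wrist');cv2.imwrite('pics/w7.png',im);o=im.copy()
g=cv2.GaussianBlur(cv2.cvtColor(im,6),(3,3),0).astype(np.float32)
a=np.linspace(0,2*np.pi,120,endpoint=False)
def score(x,y,r=.027,z=.030):
    out=[]
    for s in(-.0015,.0015):
        q=np.array([proj(K,T,[x+(r+s)*np.cos(t),y+(r+s)*np.sin(t),z]) for t in a]).astype(np.float32)
        out.append(cv2.remap(g,q[:,0],q[:,1],1).ravel())
    return np.clip(out[1]-out[0],-30,30).mean()
X=np.arange(.555,.580,.001);Y=np.arange(-.264,-.238,.001)
S=np.array([[score(x,y) for y in Y] for x in X]);i=np.unravel_index(S.argmax(),S.shape);x,y=X[i[0]],Y[i[1]];print('pocket',x,y,S.max())
q=np.array([proj(K,T,[x+.027*np.cos(t),y+.027*np.sin(t),.03]) for t in a])
cv2.polylines(o,[np.round(q*8).astype(np.int32)],True,(0,0,255),1,8,3)
s=arm.observe();M=R.from_rotvec(s['ee_rot']).as_matrix();c=np.array(s['position'])+M[:,2]*.043
q=np.array([proj(K,T,c+.022*(M[:,0]*np.cos(t)+M[:,1]*np.sin(t))) for t in a])
cv2.polylines(o,[np.round(q*8).astype(np.int32)],True,(0,255,0),1,8,3)
cv2.imwrite('pics/w7o.png',cv2.resize(o[:300,80:440],None,fx=2,fy=2,interpolation=3))
cv2.imwrite('pics/scene2.png',arm.get_image('scene'))
E
python3 p.py
```

```text
t 14.775 pos [ 0.5014 -0.2697  0.188 ] z [ 0.0003  0.0003 -1.    ] x [0.9534 0.3018 0.0003] F [ 0.3637  0.1154 -2.4238] w 0.2526261306064626
units [1.1356 0.033  0.0008] level twist/10deg [-0.0009 -0.0018  0.    ]
pocket 0.5660000000000001 -0.253 30.0
```

View pics/w7o.png

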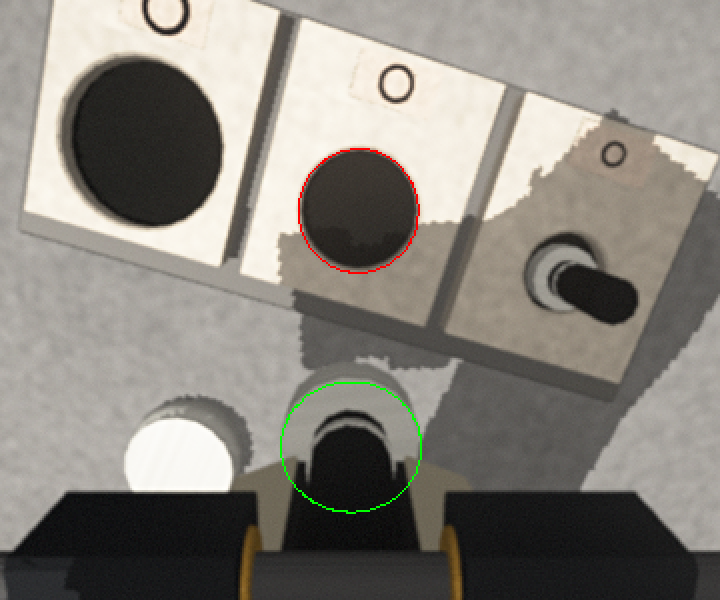

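The red circle fits the pocket exactly, at (0.566, -0.253), and the green one fits the cup. Moving over and down.

Emit:
jog_arm(moves=[{"xyz": [0.5, 0.03, 0], "twist": [0, 0, 0], "grip": 1}, {"xyz": [1.0, 0.06, 0], "twist": [0, 0, 0], "grip": 1}, {"xyz": [1.11, 0.06, 0.3], "twist": [0, 0, 0], "grip": 1}, {"xyz": [1.11, 0.06, 0.8], "twist": [0, 0, 0], "grip": 1}, {"xyz": [1.11, 0.06, 1.1], "twist": [0, 0, 0], "grip": 1}])

```text
clock: 15.5
position: [0.5641, -0.2542, 0.1197]
ee_rot: [-3.104, -0.477, 0.004]
force: [0.1, 0.3, -2.1]
width: 0.254
```

Emit:
jog_arm(moves=[{"xyz": [0, 0, 0], "twist": [0, 0, 0], "grip": 1}, {"xyz": [0, 0, 0], "twist": [0, 0, 0], "grip": 1}, {"xyz": [0, 0, 0], "twist": [0, 0, 0], "grip": 1}, {"xyz": [0, 0, 0], "twist": [0, 0, 0], "grip": 1}])

```text
clock: 16.0
position: [0.566, -0.2546, 0.1228]
ee_rot: [3.104, 0.476, 0.002]
force: [0.4, 0.3, -1.7]
width: 0.256
```

```bash
python3 -c "
from h import *
delta([.566,-.253,.079])"
```

```text
t 16.0 pos [ 0.566  -0.2546  0.1228] z [ 0.0013 -0.0006 -1.    ] x [0.954  0.2999 0.001 ] F [ 0.3604  0.3066 -1.6616] w 0.2562639407792467
units [ 0.0074 -0.0254  0.7292] level twist/10deg [ 0.0054 -0.0058 -0.    ]
```

Emit:
jog_arm(moves=[{"xyz": [0, -0.02, 0.2], "twist": [0, 0, 0], "grip": 1}, {"xyz": [0, -0.02, 0.4], "twist": [0, 0, 0], "grip": 1}, {"xyz": [0, -0.02, 0.55], "twist": [0, 0, 0], "grip": 1}, {"xyz": [0, -0.02, 0.65], "twist": [0, 0, 0], "grip": 1}, {"xyz": [0, -0.02, 0.68], "twist": [0, 0, 0], "grip": 1}])

```text
clock: 16.62
position: [0.565, -0.2531, 0.0805]
ee_rot: [-3.105, -0.477, 0.001]
force: [-0.0, -0.9, -1.1]
width: 0.251
```

Emit:
jog_arm(moves=[{"xyz": [0, 0, 0.03], "twist": [0, 0, 0], "grip": 1}, {"xyz": [0, 0, 0.03], "twist": [0, 0, 0], "grip": 1}])

```text
clock: 16.88
position: [0.5654, -0.2533, 0.0795]
ee_rot: [3.105, 0.477, 0.0]
force: [-1.1, 0.1, -1.5]
width: 0.254
```

Emit:
jog_arm(moves=[{"xyz": [0, 0, 0.03], "twist": [0, 0, 0], "grip": 1}, {"xyz": [0, 0, 0.03], "twist": [0, 0, 0], "grip": 1}])

```text
clock: 17.12
position: [0.5656, -0.2533, 0.0791]
ee_rot: [3.104, 0.476, 0.002]
force: [-3.5, 0.7, 10.6]
width: 0.252
```

Contact at 0.079, the pocket floor height expected. Releasing gently, then retreating.

Emit:
jog_arm(moves=[{"xyz": [0, 0, -0.01], "twist": [0, 0, 0], "grip": 0.1}, {"xyz": [0, 0, -0.01], "twist": [0, 0, 0], "grip": 0.1}, {"xyz": [0, 0, -0.01], "twist": [0, 0, 0], "grip": 0.1}, {"xyz": [0, 0, -0.01], "twist": [0, 0, 0], "grip": 0.1}, {"xyz": [0, 0, -0.01], "twist": [0, 0, 0], "grip": 0.1}])

```text
clock: 17.75
position: [0.5652, -0.2532, 0.0781]
ee_rot: [-3.105, -0.477, 0.0]
force: [0.3, 0.1, 0.7]
width: 0.451
```

Emit:
jog_arm(moves=[{"xyz": [0, 0, -0.2], "twist": [0, 0, 0], "grip": 0.1}, {"xyz": [0, 0, -0.7], "twist": [0, 0, 0], "grip": 0.1}, {"xyz": [0, 0, -1.4], "twist": [0, 0, 0], "grip": 0.1}, {"xyz": [0, 0, -2.1], "twist": [0, 0, 0], "grip": 0.1}, {"xyz": [0, 0, -2.5], "twist": [0, 0, 0], "grip": 0.1}])

```text
clock: 18.38
position: [0.5661, -0.2533, 0.2316]
ee_rot: [3.103, 0.477, 0.005]
force: [0.0, -0.2, 0.5]
width: 0.45
```

Emit:
jog_arm(moves=[{"xyz": [-0.5, 0, 0], "twist": [0, 0, 0], "grip": 0.1}, {"xyz": [-1.0, 0, 0], "twist": [0, 0, 0], "grip": 0.1}, {"xyz": [-1.0, 0, 0], "twist": [0, 0, 0], "grip": 0.1}, {"xyz": [-1.0, 0, 0], "twist": [0, 0, 0], "grip": 0.1}, {"xyz": [-1.0, 0, 0], "twist": [0, 0, 0], "grip": 0.1}])

```text
clock: 19.0
position: [0.5089, -0.2705, 0.2283]
ee_rot: [-3.105, -0.479, -0.001]
force: [0.9, -0.5, 0.6]
width: 0.447
```

```bash
python3 - <<'E'
from h import *
delta([.566,-.253,.2])
K,T=camT('wrist');im=arm.get_image('wrist');g=cv2.GaussianBlur(cv2.cvtColor(im,6),(3,3),0).astype(np.float32)
p=proj(K,T,[.566,-.253,.122]).astype(int);print('exp top px',p)
u,v=p;m=(cv2.cvtColor(im,6)[v-40:v+40,u-40:u+40]<45).astype(np.uint8);n,l,st,c=cv2.connectedComponentsWithStats(m)
for k in range(1,n):
    if st[k,4]>60: print('dark',st[k],c[k]+[u-40,v-40],ray(K,T,c[k]+[u-40,v-40],.122))
# cap flange edge height check in scene image: home(.054) vs proud(.063)
K,T=camT('scene')
a=np.linspace(0,2*np.pi,120,endpoint=False)
for f in('pics/scene1.png','new'):
    s=arm.get_image('scene') if f=='new' else cv2.imread(f)
    if f=='new': cv2.imwrite('pics/scene3.png',s)
    print('bosses centroid L',f)
    g=cv2.GaussianBlur(cv2.cvtColor(s,6),(3,3),0).astype(np.float32)
    for z in np.arange(.048,.071,.003):
        o=[]
        for r in(.022,.026):
            q=np.array([proj(K,T,[.589+r*np.cos(t),.2695+r*np.sin(t),z]) for t in a]).astype(np.float32);o.append(cv2.remap(g,q[:,0],q[:,1],1).ravel())
        print(round(z,3),(o[0]-o[1]).mean().round(2),end=' ; ')
    print()
E
```

```text
t 19.0 pos [ 0.5089 -0.2705  0.2283] z [ 0.0007  0.0003 -1.    ] x [0.9536 0.3011 0.0008] F [ 0.8735 -0.5108  0.6088] w 0.4472305829453706
units [0.9945 0.0075 0.4732] level twist/10deg [-0.0003 -0.0044 -0.    ]
exp top px [255 118]
bosses centroid L pics/scene1.png
0.048 -17.7 ; 0.051 -14.33 ; 0.054 -7.26 ; 0.057 2.37 ; 0.06 12.76 ; 0.063 20.58 ; 0.066 22.24 ; 0.069 17.96 ; 
bosses centroid L new
0.048 -0.48 ; 0.051 8.95 ; 0.054 16.94 ; 0.057 17.83 ; 0.06 11.84 ; 0.063 5.65 ; 0.066 3.87 ; 0.069 5.48 ;
```

The cap's best-fit height dropped about 9 mm (0.065 to 0.056), so it is home. The stem-top check found no dark blob at that threshold, so I'll loosen it and compare with the expected outline.

```bash
python3 - <<'E'
from h import *
K,T=camT('wrist');im=arm.get_image('wrist');g=cv2.cvtColor(im,6)
print(arm.observe()['position'],proj(K,T,[.566,-.253,.122]),proj(K,T,[.566,-.253,.036]))
print(g[70:200:8,215:296:8])
g=cv2.GaussianBlur(g,(3,3),0).astype(np.float32);a=np.linspace(0,6.2832,120)
def best(r,z,sg):
    b=(-1e9,)
    for x in np.arange(.550,.582,.001):
        for y in np.arange(-.268,-.238,.001):
            o=[cv2.remap(g,*np.array([proj(K,T,[x+(r+s)*np.cos(t),y+(r+s)*np.sin(t),z]) for t in a[::3]]).astype(np.float32).T,1).ravel() for s in(-.0015,.0015)]
            b=max(b,(float(np.clip(sg*(o[1]-o[0]),-40,40).mean()),x,y))
    return b
print('stem top',best(.012,.122,1));print('cup top',best(.022,.036,-1))
E
```

```text
[ 0.5085 -0.2708  0.228 ] [255.3456 117.9567] [255.1944 111.0295]
[[ 93 242 244 243 245 244 241 241 237 238 240]
 [156 243 245 243 240 242 237 244 242 241 242]
 [182 244 243 244  60  49  51 226 241 241 239]
 [245 243 242  87 250 250 251  86 150 244 240]
 [246 244 106 251 232  63 112 164  55 146 242]
 [246 243  58 229  62  57  55 183  40 240 148]
 [245 243 143 171  57  54  54 171  65 147 148]
 [245 245 245  41  54  53  53  56 144 151 144]
 [243 244 244 147 102  47  86 146 143 143  82]
 [166 245 241 147 149 147 153 142 140 149  82]
 [141 161 156  94 112 145 146 144 142 146  84]
 [174 171 171 140  78  79  78  85 151  77 112]
 [172 169 167 169  98  95  93  77  78  78  78]
 [173 167 169 171 169 172 173 167 168 164 143]
 [174 167 174 168 174 174 175 173 173 172 174]
 [173 173 170 165 171 171 173 173 174 176 171]
 [166 173 173 172 173 169 167 177 167 175  91]]
stem top (32.29033279418945, np.float64(0.5680000000000001), np.float64(-0.252))
cup top (33.18523025512695, np.float64(0.5670000000000001), np.float64(-0.253))
```

```bash
python3 -c "
from cell import arm
print(arm.sign_off())"
```

```text
the job is handed in; nothing more can be done
None
```

The proud cap, on the left cell, is pressed home, and the seating tool stands upright in its own pocket in the middle block. I handed the job in at about 19 s of the 58 s allowed; the sign-off reports no verdict.

- **Cap:** The cup met the flange with the TCP at about z = 0.126. The force dropped as the cap snapped, then firm contact came at 0.117 with 16 N. In the scene camera the flange sits about 9 mm lower than at the start.
- **Tool in pocket:** I set it down to contact with the TCP at 0.079, which matches the pocket floor, and only then let go. The last wrist-camera fit put the cup at (0.567, -0.253) and the stem top at (0.568, -0.252). The pocket centre is (0.566, -0.253), so the tool stands upright and near the centre, with the gripper clear.
- **What went wrong:** On the first grasp I lifted before the fingers had closed, and the tool slipped to its top end. I lowered it back to the bench, released it and gripped it again before going to the cap.
- **Failed check:** My first check of the stem top found nothing because its darkness threshold was too strict. The second method gave the fit above.
- **Not checked:** I did not measure the bystanders again at the end. The planned paths stayed clear of them and no unexpected contact forces appeared.

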